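# Key in the module test sequence on the open chassis

## Task

Switch on the modules of the open instrument for its bench test: press the green key, then the yellow key, then the blue key, pushing each one all the way in with a light fingertip press. The red key must stay out. Only press: do not lift or pull any module, and leave everything else on the bench where it is.

Things in the scene. Friction and masses are not known exactly. Their poses are not given: they have to be found in the camera images.
- chassis: opened aluminium instrument chassis, fixed to the bench. Its origin is on the bench surface under the centre of a 2 x 2 group of module bays (bay centres at x, y = +-36 mm in its frame); it spans 148 mm in x and from y = -178 to +74 mm, walls 32 mm tall; the part beyond y = -74 mm holds a circuit board. Any of the four modules can be in any bay; bays have 3 mm floors and dividers 25 mm tall.
- green_module: white plug-in module with a green top, 56 x 56 x 46 mm, about 0.26 to 0.44 kg, standing loose in a bay of the chassis with about 6 mm play on each side; origin at the centre of its underside, 3 mm above the bench; upright, z up. More than 20 N on a module or its key damages it
- green_key_top (a point): centre of the flat round top of the green key (the first to press), 28 mm across, in the middle of the green module; moves with the key. Out, it is 18 mm above the module top (67 mm above the bench); fully in and let go, 8 mm above it (57 mm above the bench). Neighbouring keys are about 72 mm apart
- green_key (a joint): how far the green key is pushed in, m: 0 out, 0.010 fully in (a stop); starts 0 to 1.5 mm in. It goes straight down against about 3 N of friction and stays where it is left. Its cap rides on a soft spring (2 N per mm after the first 1 N): it gives about 1 mm before the key moves, and up to 7 mm past the stop, so a push of 5 to 8 N, or going 2 to 4 mm past the fully-in height, seats it
- yellow_module: white plug-in module with a yellow top, 56 x 56 x 46 mm, about 0.26 to 0.44 kg, standing loose in a bay of the chassis with about 6 mm play on each side; origin at the centre of its underside, 3 mm above the bench; upright, z up. More than 20 N on a module or its key damages it
- yellow_key_top (a point): centre of the flat round top of the yellow key (the second to press), 28 mm across, in the middle of the yellow module; moves with the key. Out, it is 18 mm above the module top (67 mm above the bench); fully in and let go, 8 mm above it (57 mm above the bench). Neighbouring keys are about 72 mm apart
- yellow_key (a joint): how far the yellow key is pushed in, m: 0 out, 0.010 fully in (a stop); starts 0 to 1.5 mm in. It goes straight down against about 3 N of friction and stays where it is left. Its cap rides on a soft spring (2 N per mm after the first 1 N): it gives about 1 mm before the key moves, and up to 7 mm past the stop, so a push of 5 to 8 N, or going 2 to 4 mm past the fully-in height, seats it
- blue_module: white plug-in module with a blue top, 56 x 56 x 46 mm, about 0.26 to 0.44 kg, standing loose in a bay of the chassis with about 6 mm play on each side; origin at the centre of its underside, 3 mm above the bench; upright, z up. More than 20 N on a module or its key damages it
- blue_key_top (a point): centre of the flat round top of the blue key (the third to press), 28 mm across, in the middle of the blue module; moves with the key. Out, it is 18 mm above the module top (67 mm above the bench); fully in and let go, 8 mm above it (57 mm above the bench). Neighbouring keys are about 72 mm apart
- blue_key (a joint): how far the blue key is pushed in, m: 0 out, 0.010 fully in (a stop); starts 0 to 1.5 mm in. It goes straight down against about 3 N of friction and stays where it is left. Its cap rides on a soft spring (2 N per mm after the first 1 N): it gives about 1 mm before the key moves, and up to 7 mm past the stop, so a push of 5 to 8 N, or going 2 to 4 mm past the fully-in height, seats it
- red_module: white plug-in module with a red top, 56 x 56 x 46 mm, about 0.26 to 0.44 kg, standing loose in a bay of the chassis with about 6 mm play on each side; origin at the centre of its underside, 3 mm above the bench; upright, z up. More than 20 N on a module or its key damages it
- red_key_top (a point): centre of the flat round top of the red key (must stay out), 28 mm across, in the middle of the red module; moves with the key. Out, it is 18 mm above the module top (67 mm above the bench); fully in and let go, 8 mm above it (57 mm above the bench). Neighbouring keys are about 72 mm apart
- red_key (a joint): how far the red key is pushed in, m: 0 out, 0.010 fully in (a stop); starts 0 to 1.5 mm in. It goes straight down against about 3 N of friction and stays where it is left. Its cap rides on a soft spring (2 N per mm after the first 1 N): it gives about 1 mm before the key moves, and up to 7 mm past the stop, so a push of 5 to 8 N, or going 2 to 4 mm past the fully-in height, seats it
- heatsink: aluminium heat sink, 30 x 40 x 22 mm, lying loose on the circuit board in the chassis; origin at the centre of its underside. To be left alone
- screwdriver: orange-handled screwdriver, 190 mm long, lying on the bench beside the chassis; origin at mid-length, underside, x toward the blade. To be left alone
- solder_reel: metal reel of solder, 58 mm across, 35 mm tall, behind the chassis; origin at the centre of its underside. To be left alone
- flux_jar: amber jar, 44 mm across, 55 mm tall, behind the chassis; origin at the centre of its underside. To be left alone
- multimeter: yellow hand-held meter lying on its back, 160 x 80 x 34 mm, dial and display add 8 mm; origin at the centre of its underside. To be left alone
- mug: blue mug, 76 mm across, 90 mm tall; origin at the centre of its underside. To be left alone
- parts_tray: grey divided tray, 100 x 100 x 30 mm; origin at the centre of its underside. To be left alone
Not all that is in view belongs to the job. What is shaped like the green_module but black or turquoise is not meant. Leave any black look-alike of the blue_module alone.

How it is judged (in metres and radians):
On the way, in this order (a step that is already met when the one before it is completed fails the run):
1. the green key is in, the others still out (value of joint green_key above 0.006 m and value of joint each of yellow_key, blue_key, red_key below 0.003 m), for 0.1 s.
2. then the yellow key is in, blue and red still out (value of joint each of green_key, yellow_key above 0.006 m and value of joint each of blue_key, red_key below 0.003 m), for 0.1 s.
3. then the blue key is in, red still out (value of joint each of green_key, yellow_key, blue_key above 0.006 m and value of joint red_key below 0.003 m), for 0.1 s.
At the end, for the whole second after the job is handed in: The green, yellow and blue keys are in (at least 6 of their 10 mm), the red key is out (less than 3 mm in), the four modules stand at rest and upright in their bays within 15 mm of where they began, and every other loose thing is within 15 mm of where it began (all of step 3 and angle between each of green_module, yellow_module, blue_module, red_module's own z axis and vertical below 0.1 rad and distance of each of green_module, yellow_module, blue_module, red_module, heatsink, screwdriver, solder_reel, flux_jar, multimeter, mug, parts_tray from where it was at the start of the episode below 0.015 m and linear speed of each of green_module, yellow_module, blue_module, red_module below 0.02 m/s); the robot touches nothing.
It fails at once if a key goes in out of order: yellow before green, or blue before green and yellow ((value of joint yellow_key above 0.003 m and value of joint green_key below 0.006 m) or (value of joint blue_key above 0.003 m and value of joint any of green_key, yellow_key below 0.006 m)).
It fails at once if the red key is pushed in (more than 3 mm) (value of joint red_key above 0.003 m).
It fails at once if the robot pushes harder than 20 N on a module or its key (contact force between any of the arm, the fingers and green_module above 20 N or contact force between any of the arm, the fingers and yellow_module above 20 N or contact force between any of the arm, the fingers and blue_module above 20 N or contact force between any of the arm, the fingers and red_module above 20 N).
It fails at once if a module is lifted, tipped or shifted (more than 15 mm) (distance of any of green_module, yellow_module, blue_module, red_module from where it was at the start of the episode above 0.015 m or angle between any of green_module, yellow_module, blue_module, red_module's own z axis and vertical above 0.15 rad).
It fails at once if something else on the bench is moved (more than 15 mm) (distance of any of heatsink, screwdriver, solder_reel, flux_jar, multimeter, mug, parts_tray from where it was at the start of the episode above 0.015 m).
It also fails if it takes over 42 s, if anything falls off the work surface, if the arm or the gripper's body presses on something with over 40 N, if the wrist force passes 120 N, or if a joint passes its speed limit or range.

## Robot

A 7-joint arm with a two-finger parallel gripper is mounted at the origin on the work surface. World frame = base frame: x ahead of the robot, y to its left, z up, the work surface at z = 0. Lengths are in mm, angles in rad, forces in N, time in s.
With the tool pointing down it reaches from about 400 to 875 mm from the base axis. Payload 4.4 kg.
Tool frame: the origin (TCP) lies at the very end of the fingers, on their centre line; the grasp point (between the pads) lies 19 mm behind it; y points along the fingers, x is the direction in which the jaws open and shut, and the axes are right-handed (so a half turn about y gives the same grasp; the last joint's range is limited). The gripper opens to 85 mm and grips with 20 to 120 N. Pads are 22 mm wide; open, the fingers measure 114 mm over their backs; the gripper's body (76 mm by 85 mm) begins 54 mm behind the grasp point. The pads swing forward as they close: fully open they stand 13 mm farther back than shut.
Start: joints at [1.049, 0.628, 0.038, 1.517, -0.027, 0.996, -0.02], TCP at [286.147, -583.642, 197.413] pointing down, gripper open.
Joint ranges: [-3.06, 3.06], [-0.37, 2.12], [-1.25, 1.32], [0.18, 2.47], [-1.1, 4.24], [0.23, 1.98], [-2.94, 2.94]. Speed limits (rad/s): [2.57, 2.57, 3.14, 3.14, 3.14, 3.14, 3.14].

## Interface

Orientations are given as [roll, pitch, yaw] about the fixed x, y, z axes, in that order (R = Rz(yaw) Ry(pitch) Rx(roll)).
In Python, from cell import readout, eyes, finish_job gives the robot as it stands. The module is installed in compiled form; this text tells all that it offers.
- The arm moves only by the tool apply_moves, never from a script. Its argument "commands" is a list that holds one entry, the list of rows, each a list of 6 numbers: the shift along the tool's x, y, z in units of 0.04 m (1.0 is 0.04 m), then the turn, a rotation vector about the tool's x, y, z in units of 5 degrees (1.0 is 5 degrees). A call has 1 to 8 rows; each row shifts and turns the pose as measured when the row begins, along the tool's axes as they then stand; what a row does not reach is not made up. A row lasts 1/12 s, in which the tool goes at most 41.7 mm and 7.16 degrees, less where a joint would pass 70% of its speed; a pose out of reach is approached as far as the arm can. A call with a number of a shift or a turn outside -1 to 1 is refused whole. A call with a gripper value outside its range is refused whole. "claw" is the finger opening in mm, from 0 to 85.4, set as the call begins (left out, the last holds). The fingers move at their own pace and stop on an object; the grip force is fixed at half the most. Time passes only in rows, so rows that do not move let the fingers close. It gives the time, the measured TCP pose, the force and the opening at its end, in the units of the state.
- readout.read_state(): the state, without advancing time (a new reading comes with each control period).
- eyes.get_image(name): name is "side" or "top"; returns a dict with "image" (400x640x3 uint8, red, green, blue), "mtx" (3x3 intrinsics, pixels), "k1" (the pictures are not rectified: a ray, as slopes to the right and down, at radius r is drawn at 1 + k1 r^2 times it, then the intrinsics apply), "rvec" (rotation vector, rad) and "tvec" (3), from world to camera coordinates, as OpenCV has them. Camera axes: x right, y down, z forward; pixel columns grow to the right and rows downward; lengths in mm; the calibration is good to about 2 mm. A picture is of the moment at which its call begins. There is no depth.
- finish_job(): hands the job in, once; it reports no verdict.
The state is a dict: "clock": time; "qpos": joint angles; "qd": joint speeds; "tau": joint torques, N m; "eef_pos": TCP position; "tool_rot": TCP orientation; "force": force on the tool from outside, world axes, zero at the start; "torque": the same for the moment, N m; "width": finger opening in mm.
Only numpy, scipy, OpenCV 4.12 (cv2) and the standard library are available. Lean on these libraries where they do the work, as an engineer would, in place of code of your own. Each camera call takes 0.05 s, during which the arm holds its last target. There are 200 camera calls.

## Working session

There is one attempt and no reset: what is moved stays moved. The work goes in short steps, Python scripts to look and compute and a tool call to move; the robot and the scene stay as the last step left them, time stands still between calls to the robot, and variables do not carry over. Pictures are saved under pics/ and viewed, about 8 in all and at most 12, crops included, and the job is handed in when it is done.

Besides the shell and the picture viewer there is one more tool, called after "Call:" as name(argument=value, ...), one argument or row to a line, values as JSON. apply_moves: Moves the arm, as the interface text tells. Shifts and turns lie within -1 to 1; 1 stands for 0.04 m of shift or 5 degrees of turn. Its arguments: {"type":"object","properties":{"commands":{"type":"array"},"claw":{"type":"number"}},"required":["commands"]}

```bash
mkdir -p pics
cat > h.py <<'E'
import numpy as np, cv2
from cell import readout, eyes, finish_job
def snap(n,f):
    d=eyes.get_image(n); cv2.imwrite(f'pics/{f}.png',cv2.cvtColor(d['image'],cv2.COLOR_RGB2BGR))
    np.savez(f'pics/{f}.npz',**{k:np.array(v) for k,v in d.items()}); return d
def ray(d,u,v):
    K=np.array(d['mtx'],float);k1=float(d['k1'])
    p=np.array([(u-K[0,2])/K[0,0],(v-K[1,2])/K[1,1]]);q=p.copy()
    for _ in range(50): q=p/(1+k1*(q@q))
    R=cv2.Rodrigues(np.array(d['rvec'],float))[0];t=np.array(d['tvec'],float).ravel()
    return -R.T@t, R.T@np.array([q[0],q[1],1])
def atz(d,u,v,z):
    c,r=ray(d,u,v); return c+r*(z-c[2])/r[2]
def proj(d,P):
    R=cv2.Rodrigues(np.array(d['rvec'],float))[0];p=R@np.array(P,float)+np.array(d['tvec'],float).ravel()
    q=p[:2]/p[2];q=q*(1+float(d['k1'])*(q@q));K=np.array(d['mtx']);return K[:2,:2]@q+K[:2,2]
E
python3 - <<'E'
from h import *
for n in('top','side'):
    d=snap(n,n+'0'); c,_=ray(d,320,200); print(n,c,d['k1'],d['mtx'])
s=readout.read_state(); print(s)
E
```

```text
top [ 458.53183843   82.49729723 1538.49061128] 0.0425386001457803 [[515.57501647   0.         318.29190505]
 [  0.         515.57501647 187.38134225]
 [  0.           0.           1.        ]]
side [ 490.31145524 -618.42557697  729.65708625] 0.0008975479886390765 [[365.86094168   0.         318.12753376]
 [  0.         365.86094168 202.05024908]
 [  0.           0.           1.        ]]
{'clock': 0.1, 'qpos': array([ 1.04917105,  0.62923591,  0.03844375,  1.51826342, -0.02700626,
        0.9963121 , -0.02001595]), 'qd': array([-0.00035761, -0.00279811,  0.00086592, -0.00367273, -0.00095275,
        0.00033633, -0.00050278]), 'tau': array([ 3.97906799e-03, -5.64522886e+01,  1.23071998e+00, -1.93970668e+01,
        1.12312892e-02,  5.40371781e-03,  4.10646135e-05]), 'eef_pos': array([ 285.88969544, -583.0644464 ,  196.5940327 ]), 'tool_rot': array([-1.57080671,  0.00170097, -1.11498949]), 'force': array([-0.40336974,  0.50147778, -0.14799391]), 'torque': array([ 0.00330099,  0.10682731, -0.02688362]), 'width': 85.42776400145036}
```

View pics/top0.png

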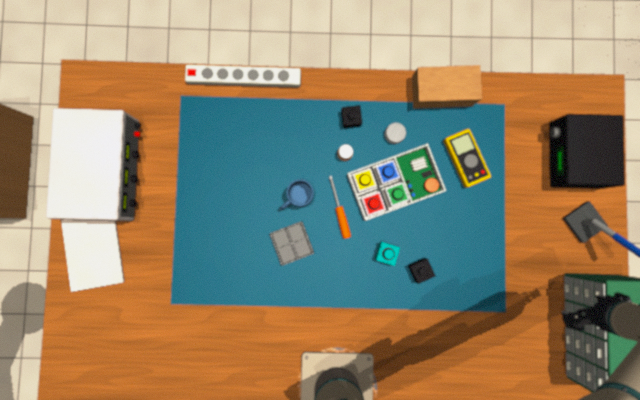

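View pics/side0.png

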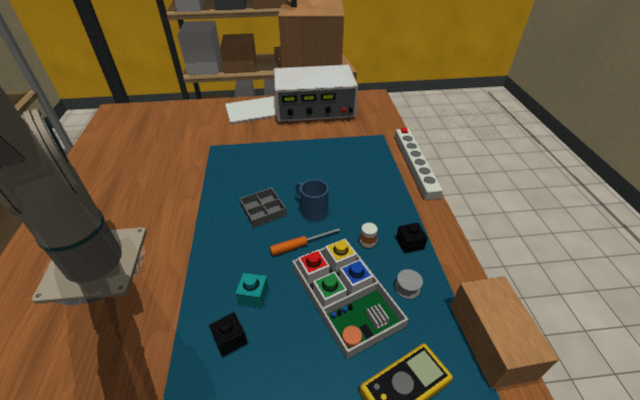

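The top view shows keys in the chassis at about yellow (365,180), blue (388,172), red (374,203) and green (398,194). Possible mix-ups are the turquoise block (388,254), black blocks (421,271) and (351,116), the orange disc on the board (432,185) and the green board. I choose the four in the chassis bays and check them in a crop.

Run:
```python
import cv2,numpy as np
a=cv2.imread('pics/top0.png')[135:230,335:455]; b=cv2.imread('pics/side0.png')[225:325,280:400]
A=cv2.resize(a,None,fx=5,fy=5,interpolation=cv2.INTER_CUBIC)[:500,:600]
B=cv2.resize(b,None,fx=5,fy=5,interpolation=cv2.INTER_CUBIC)
cv2.imwrite('pics/cropA.png',A);cv2.imwrite('pics/cropB.png',B)
```

```text
(no output)
```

View pics/cropA.png

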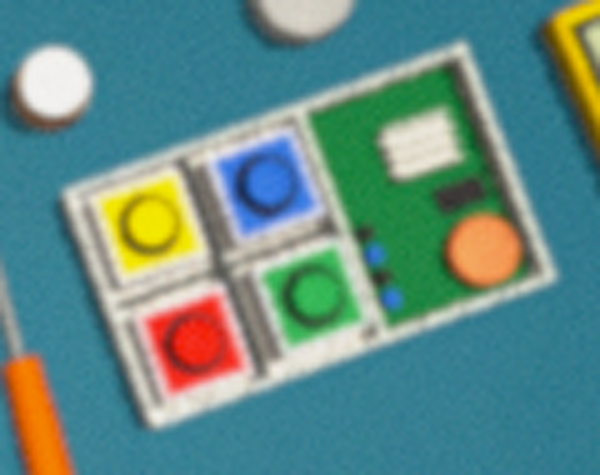

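View pics/cropB.png

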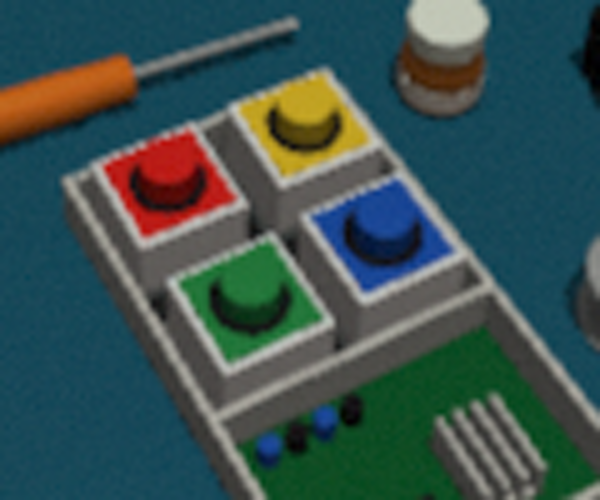

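The crops confirm the four keys: in crop A, yellow (150,223), blue (268,183), green (315,293) and red (194,342). The side view agrees on the layout.

```bash
cat >> h.py <<'E'
def go(tx,ty,tz):
    s=readout.read_state();p=np.array(s['eef_pos']);r=s['tool_rot']
    from scipy.spatial.transform import Rotation as Ro
    R=Ro.from_euler('xyz',r).as_matrix(); d=R.T@(np.array([tx,ty,tz])-p)
    print('t',s['clock'],'pos',p.round(1),'rot',np.round(r,4),'F',np.round(s['force'],1)); print('units',(d/40).round(3))
E
python3 - <<'E'
from h import *
T=dict(np.load('pics/top0.npz'));S=dict(np.load('pics/side0.npz'))
A={'yellow':(150,223),'blue':(268,183),'green':(315,293),'red':(194,342)}
hue={'yellow':(20,35),'blue':(100,125),'green':(45,85),'red':(0,8)}
B={'yellow':(305,108),'blue':(385,216),'green':(250,282),'red':(168,166)}
for k in A:
    u,v=335+A[k][0]/5-.4,135+A[k][1]/5-.4
    P=atz(T,u,v,66.5); us,vs=280+B[k][0]/5-.4,225+B[k][1]/5-.4
    c1,r1=ray(T,u,v);c2,r2=ray(S,us,vs)
    a=np.linalg.lstsq(np.c_[r1,-r2],c2-c1,rcond=None)[0]
    print(k,P.round(1),'side',atz(S,us,vs,66.5).round(1),'tri',((c1+a[0]*r1+c2+a[1]*r2)/2).round(1))
    P=atz(T,u,v,66.5)
# module tops
hs=cv2.cvtColor(S['image'],cv2.COLOR_RGB2HSV)
C={'yellow':[(230,103),(328,70),(383,145),(283,188)],'green':[(168,283),(270,235),(335,325),(230,377)],'blue':[(300,212),(402,178),(467,250),(365,303)],'red':[(95,163),(197,127),(250,203),(145,245)]}
for k in C: print(k,'module from side',np.mean([atz(S,280+x/5-.4,225+y/5-.4,49) for x,y in C[k]],0).round(1))
E
```

```text
yellow [602.  -64.3  66.5] side [603.5 -69.3  66.5] tri [603.5 -64.9  61.1]
blue [ 626.8 -131.7   66.5] side [ 629.2 -135.1   66.5] tri [ 628.6 -132.4   62.8]
green [ 564.1 -159.4   66.5] side [ 564.7 -163.    66.5] tri [ 564.8 -160.1   62.4]
red [534.3 -90.6  66.5] side [536.  -96.3  66.5] tri [535.5 -91.3  60.2]
yellow module from side [605.2 -65.6  49. ]
green module from side [ 565.5 -162.2   49. ]
blue module from side [ 630.2 -132.5   49. ]
red module from side [537.9 -92.9  49. ]
```

```bash
python3 -c "
from h import *
go(565,-161,130)"
```

```text
t 0.1 pos [ 285.9 -583.1  196.6] rot [-1.5708  0.0017 -1.115 ] F [-0.4  0.5 -0.1]
units [-6.4    1.676 10.91 ]
```

Call:
apply_moves(
  commands=[
    [[-0.46, 0, 0.78, 0, 0, 0], [-0.46, 0, 0.78, 0, 0, 0], [-0.46, 0, 0.78, 0, 0, 0], [-0.46, 0, 0.78, 0, 0, 0], [-0.46, 0, 0.78, 0, 0, 0], [-0.46, 0, 0.78, 0, 0, 0], [-0.46, 0, 0.78, 0, 0, 0], [-0.46, 0, 0.78, 0, 0, 0]],
  ],
  claw=0,
)

```text
clock: 0.77
eef_pos: [441.4, -341.6, 191.0]
tool_rot: [-1.581, 0.004, -1.136]
force: [0.1, -0.7, 0.0]
width: 0.1
```

```bash
python3 -c "
from h import *
go(565,-161,130)"
```

```text
t 0.7667 pos [ 441.4 -341.6  191. ] rot [-1.5808  0.0037 -1.1362] F [ 0.1 -0.7  0. ]
units [-2.788  1.488  4.718]
```

Call:
apply_moves(
  commands=[
    [[-0.46, 0.2, 0.78, 0, 0, 0], [-0.46, 0.2, 0.78, 0, 0, 0], [-0.46, 0.2, 0.78, 0, 0, 0], [-0.46, 0.2, 0.78, 0, 0, 0], [-0.46, 0.2, 0.78, 0, 0, 0], [-0.46, 0.2, 0.78, 0, 0, 0], [-0.2, 0.1, 0.3, 0, 0, 0], [0, 0, 0, 0, 0, 0]],
  ],
)

```text
clock: 1.43
eef_pos: [580.1, -128.8, 133.2]
tool_rot: [-1.578, 0.009, -1.124]
force: [-0.7, -0.8, 0.1]
width: -0.1
```

```bash
python3 -c "
from h import *
go(565,-161,90)"
```

```text
t 1.4333 pos [ 580.1 -128.8  133.2] rot [-1.5781  0.0086 -1.1237] F [-0.7 -0.8  0.1]
units [ 0.572  1.081 -0.682]
```

Call:
apply_moves(
  commands=[
    [[0.3, 0, -0.35, 0, 0, 0], [0.27, 0.4, -0.33, 0, 0, 0], [0, 0.4, 0, 0, 0, 0], [0, 0.28, 0, 0, 0, 0], [0, 0, 0, 0, 0, 0]],
  ],
)

```text
clock: 1.85
eef_pos: [562.8, -164.0, 88.5]
tool_rot: [-1.581, 0.008, -1.121]
force: [0.4, 0.5, -0.7]
width: 0.2
```

```bash
python3 -c "
from h import *
go(565,-161,72)
a=snap('top','t1')['image'][135:230,335:455,::-1]; b=snap('side','s1')['image'][205:305,280:400,::-1]
z=lambda i:cv2.resize(np.ascontiguousarray(i),None,fx=3.3,fy=3.3,interpolation=cv2.INTER_CUBIC)
A=z(a);B=z(b);A=cv2.copyMakeBorder(A,0,B.shape[0]-A.shape[0],0,0,cv2.BORDER_CONSTANT)
cv2.imwrite('pics/c1.png',np.hstack([A,B]))"
```

```text
t 1.85 pos [ 562.8 -164.    88.5] rot [-1.5805  0.0077 -1.1211] F [ 0.4  0.5 -0.7]
units [-0.039  0.411  0.086]
```

View pics/c1.png

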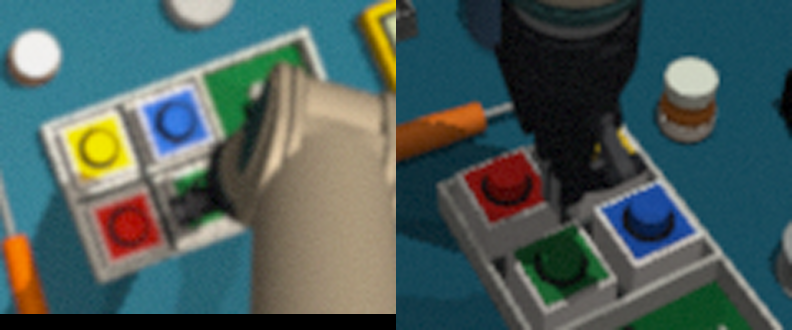

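```bash
python3 -c "
from h import *
S=dict(np.load('pics/s1.npz'));T=dict(np.load('pics/t1.npz'))
for n,P in [('tcp',(562.8,-164,88.5)),('key',(565,-161,66.5))]:
  print(n,(proj(S,P)-[280,205]+.4)*3.3+[396,0],(proj(T,P)-[335,135]+.4)*3.3)
cv2.imwrite('pics/c2.png',cv2.resize(S['image'][190:300,310:410,::-1],None,fx=5.4,fy=5.4,interpolation=cv2.INTER_CUBIC))"
```

```text
tcp [558.87439514 233.665174  ] [217.46975352 193.27766241]
key [560.99181195 249.541051  ] [209.71008665 192.37445279]
```

View pics/c2.png

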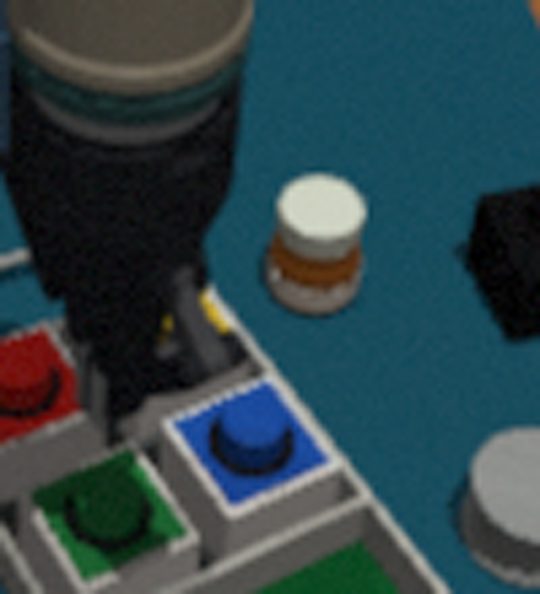

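```bash
python3 -c "
from h import *
S=dict(np.load('pics/s1.npz'));T=dict(np.load('pics/t1.npz'))
def c(D,u,v,w,h,f,P):
  i=(255*(D['image'][v:v+h,u:u+w,::-1]/255.)**.45).astype('uint8');i=cv2.resize(i,None,fx=f,fy=f,interpolation=cv2.INTER_CUBIC)
  q=((proj(D,P)-[u,v]+.5)*f).astype(int);cv2.circle(i,tuple(map(int,q)),4,(255,0,255),1);return i
P=(562.8,-164,88.5)
cv2.imwrite('pics/c3.png',np.hstack([c(S,300,225,50,70,8,P),c(T,370,165,50,70,8,P)]))"
```

```text
(no output)
```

View pics/c3.png

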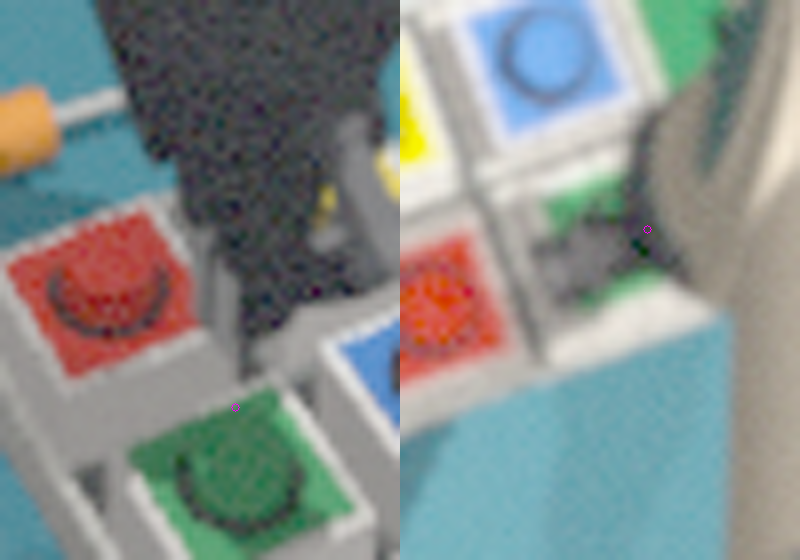

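```bash
python3 -c "
from h import *
S=dict(np.load('pics/s1.npz'));T=dict(np.load('pics/t1.npz'))
for a in [(391,197),(388,198),(393,198)]:
 for b in [(331.5,266),(331,270)]:
  c1,r1=ray(T,*a);c2,r2=ray(S,*b)
  l=np.linalg.lstsq(np.c_[r1,-r2],c2-c1,rcond=None)[0];p=c1+l[0]*r1;q=c2+l[1]*r2;print(a,b,p.round(),q.round())
print(proj(S,(562.8,-164,88.5+73)),proj(S,(562.8,-164,88.5+150)))
# side: shadow-tolerant look at colours near predicted tip
im=S['image']
for v in range(262,284,2): print(v,[tuple(im[v,u]) for u in (325,329,333)])
print([tuple(T['image'][v,u]) for v,u in [(197,391),(198,393),(195,401),(190,390)]])"
```

```text
(391, 197) (331.5, 266) [ 551. -138.   86.] [ 572. -139.   87.]
(391, 197) (331, 270) [ 552. -140.   74.] [ 571. -141.   75.]
(388, 198) (331.5, 266) [ 549. -131.   76.] [ 573. -132.   78.]
(388, 198) (331, 270) [ 550. -132.   64.] [ 572. -134.   66.]
(393, 198) (331.5, 266) [ 548. -142.   92.] [ 571. -144.   94.]
(393, 198) (331, 270) [ 549. -144.   80.] [ 570. -146.   82.]
[329.62019106 253.47300256] [330.42783311 226.80964149]
262 [(np.uint8(41), np.uint8(42), np.uint8(41)), (np.uint8(40), np.uint8(40), np.uint8(39)), (np.uint8(1), np.uint8(5), np.uint8(10))]
264 [(np.uint8(38), np.uint8(40), np.uint8(39)), (np.uint8(36), np.uint8(37), np.uint8(37)), (np.uint8(17), np.uint8(13), np.uint8(19))]
266 [(np.uint8(90), np.uint8(82), np.uint8(79)), (np.uint8(31), np.uint8(32), np.uint8(33)), (np.uint8(20), np.uint8(23), np.uint8(18))]
268 [(np.uint8(85), np.uint8(82), np.uint8(80)), (np.uint8(50), np.uint8(51), np.uint8(49)), (np.uint8(76), np.uint8(75), np.uint8(73))]
270 [(np.uint8(82), np.uint8(80), np.uint8(78)), (np.uint8(56), np.uint8(54), np.uint8(53)), (np.uint8(64), np.uint8(64)
[... 314 characters left out ...]
uint8(87), np.uint8(77)), (np.uint8(15), np.uint8(48), np.uint8(23)), (np.uint8(14), np.uint8(59), np.uint8(27))]
278 [(np.uint8(7), np.uint8(45), np.uint8(18)), (np.uint8(17), np.uint8(47), np.uint8(26)), (np.uint8(12), np.uint8(46), np.uint8(22))]
280 [(np.uint8(11), np.uint8(46), np.uint8(23)), (np.uint8(18), np.uint8(50), np.uint8(26)), (np.uint8(15), np.uint8(46), np.uint8(22))]
282 [(np.uint8(15), np.uint8(59), np.uint8(29)), (np.uint8(5), np.uint8(44), np.uint8(20)), (np.uint8(17), np.uint8(48), np.uint8(26))]
[(np.uint8(58), np.uint8(51), np.uint8(53)), (np.uint8(52), np.uint8(50), np.uint8(51)), (np.uint8(18), np.uint8(16), np.uint8(21)), (np.uint8(32), np.uint8(103), np.uint8(49))]
```

Call:
apply_moves(
  commands=[
    [[0, -0.9, 0, 0, 0, 0], [0, -0.9, 0, 0, 0, 0], [0, 0, 0, 0, 0, 0], [0, 0, 0, 0, 0, 0]],
  ],
)

```text
clock: 2.28
eef_pos: [565.6, -163.9, 166.6]
tool_rot: [-1.577, 0.006, -1.12]
force: [0.5, -0.3, -0.4]
width: -0.2
```

```bash
python3 -c "
from h import *
S=snap('side','s2');T=snap('top','t2')
s=readout.read_state();P=s['eef_pos'];print(P,s['tool_rot'],s['width'])
def c(D,u,v,w,h,f,P):
  i=(255*(D['image'][v:v+h,u:u+w,::-1]/255.)**.45).astype('uint8');i=cv2.resize(i,None,fx=f,fy=f,interpolation=cv2.INTER_CUBIC)
  q=((proj(D,P)-[u,v]+.5)*f).astype(int);cv2.circle(i,tuple(map(int,q)),4,(255,0,255),1);return i
cv2.imwrite('pics/c4.png',np.hstack([c(S,285,170,80,120,5,P),c(T,350,140,80,120,5,P)]))"
```

```text
[ 565.73950984 -163.89192117  165.92480837] [-1.57737202  0.0063008  -1.12014769] 0.05113461648155497
```

View pics/c4.png

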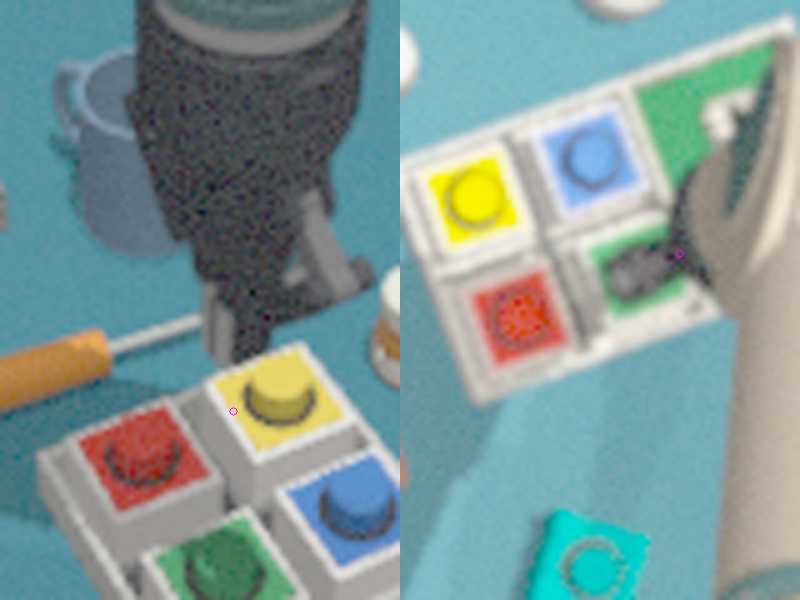

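```bash
python3 -c "
from h import *
from scipy.spatial.transform import Rotation as Ro
S=dict(np.load('pics/s2.npz'));T=dict(np.load('pics/t2.npz'));T0=dict(np.load('pics/top0.npz'))
def tri(a,b):
  c1,r1=ray(T,*a);c2,r2=ray(S,*b);l=np.linalg.lstsq(np.c_[r1,-r2],c2-c1,rcond=None)[0];return (c1+l[0]*r1).round(),(c2+l[1]*r2).round()
print(tri((395,194.4),(332,240)),tri((393,197),(331,241)))
def c(D,u,v,w,h,f,P,r):
  i=(255*(D['image'][v:v+h,u:u+w,::-1]/255.)**.45).astype('uint8');i=cv2.resize(i,None,fx=f,fy=f,interpolation=cv2.INTER_CUBIC)
  R=Ro.from_euler('xyz',r).as_matrix();P=np.array(P)
  q=lambda X:tuple(map(int,(proj(D,X)-[u,v]+.5)*f))
  for k,col in ((0,(0,0,255)),(2,(255,0,0))): cv2.line(i,q(P),q(P+50*R[:,k]),col,1)
  cv2.line(i,q(P),q(P-170*R[:,1]),(255,0,255),1)
  return i
p,r=[565.7,-163.9,165.9],[-1.577,.006,-1.12]
cv2.imwrite('pics/c5.png',np.hstack([c(S,275,130,95,130,4,p,r),cv2.resize(c(T0,545,270,95,130,4,[285.9,-583.1,196.6],[-1.5708,.0017,-1.115]),None,fx=1,fy=1)]))"
```

```text
(array([ 553., -136.,  169.]), array([ 571., -137.,  170.])) (array([ 547., -132.,  161.]), array([ 570., -133.,  163.]))
```

View pics/c5.png

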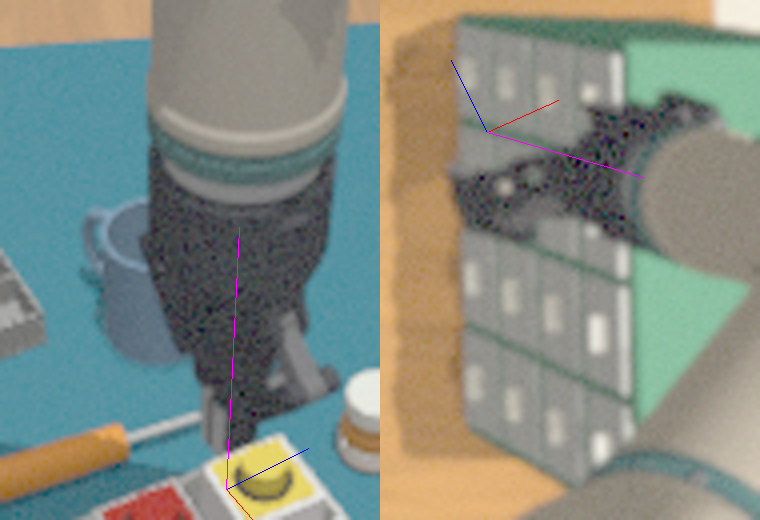

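The fingertip in the images doesn't sit at the projected TCP (about 10 px off in the side view), so I'll check by opening and closing the gripper in the air.

Call:
apply_moves(
  commands=[
    [[0, 0, 0, 0, 0, 0], [0, 0, 0, 0, 0, 0], [0, 0, 0, 0, 0, 0], [0, 0, 0, 0, 0, 0], [0, 0, 0, 0, 0, 0], [0, 0, 0, 0, 0, 0], [0, 0, 0, 0, 0, 0], [0, 0, 0, 0, 0, 0]],
  ],
  claw=85,
)

```text
clock: 3.05
eef_pos: [563.0, -162.8, 162.0]
tool_rot: [-1.583, 0.011, -1.119]
force: [0.1, 0.5, 0.1]
width: 85.1
```

```bash
python3 -c "
from h import *
from scipy.spatial.transform import Rotation as Ro
S2=dict(np.load('pics/s2.npz'));T2=dict(np.load('pics/t2.npz'))
S=snap('side','s3');T=snap('top','t3');s=readout.read_state();print(s['eef_pos'],s['tool_rot'],s['width'],s['qpos'])
P=s['eef_pos'];R=Ro.from_euler('xyz',s['tool_rot']).as_matrix()
def c(D,u,v,w,h,f):
  i=(255*(D['image'][v:v+h,u:u+w,::-1]/255.)**.4).astype('uint8');i=cv2.resize(i,None,fx=f,fy=f,interpolation=cv2.INTER_CUBIC)
  q=lambda X:tuple(map(int,(proj(D,X)-[u,v]+.5)*f))
  cv2.circle(i,q(P),3,(255,0,255),1)
  for k in (-1,1): cv2.circle(i,q(P+k*43*R[:,0]-13*R[:,1]),3,(0,0,255),1)
  return i
a=(285,160,95,75,4.2);b=(355,160,95,75,4.2)
a=(285,180,95,70,4.2)
cv2.imwrite('pics/c6.png',np.vstack([np.hstack([c(S2,*a),c(T2,*b)[:294]]),np.hstack([c(S,*a),c(T,*b)[:294]])]))"
```

```text
[ 563.10133925 -162.74872014  162.13959797] [-1.5830009   0.01123557 -1.1194035 ] 85.12829799723107 [ 0.21328782  0.58511326  0.0326482   1.72265959 -0.02512918  0.8507908
 -0.86194928]
```

View pics/c6.png

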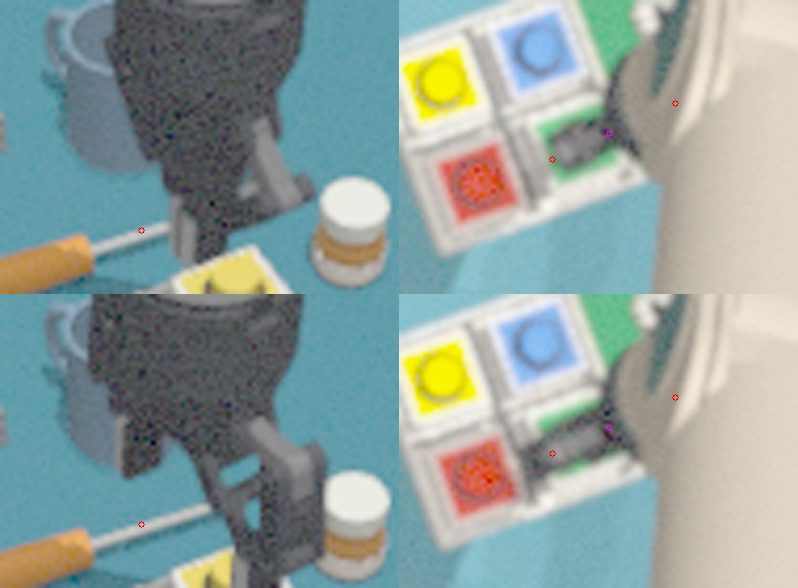

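The open gripper shows that the jaw axis and horizontal position agree with the top view. In the side view both fingertips look about 11 px (about 28 mm) higher than the TCP projection. Closing and descending with force checks will settle it.

Call:
apply_moves(
  commands=[
    [[0, 0, 0, 0.14, 0, -0.13], [0, 0, 0, 0, 0, 0], [0, 0, 0, 0, 0, 0], [0, 0, 0, 0, 0, 0], [0, 0, 0, 0, 0, 0], [0, 0, 0, 0, 0, 0]],
  ],
  claw=0,
)

```text
clock: 3.65
eef_pos: [563.6, -163.0, 162.4]
tool_rot: [-1.57, -0.0, -1.119]
force: [-0.5, 0.5, -0.7]
width: 11.9
```

Call:
apply_moves(
  commands=[
    [[0, 0.6, 0, 0, 0, 0], [0, 0.6, 0, 0, 0, 0], [0, 0.6, 0, 0, 0, 0], [0, 0.1, 0, 0, 0, 0], [0, 0, 0, 0, 0, 0]],
  ],
)

```text
clock: 4.07
eef_pos: [567.1, -163.8, 86.1]
tool_rot: [-1.565, -0.004, -1.119]
force: [0.7, -0.8, -0.4]
width: -0.2
```

```bash
python3 -c "
from h import *
go(565,-161,75)"
```

```text
t 4.0667 pos [ 567.1 -163.8   86.1] rot [-1.5654 -0.0045 -1.1195] F [ 0.7 -0.8 -0.4]
units [-0.088  0.278 -0.018]
```

Call:
apply_moves(
  commands=[
    [[-0.08, 0.15, 0, 0, 0, 0], [0, 0.1, 0, 0, 0, 0], [0, 0.05, 0, 0, 0, 0], [0, 0, 0, 0, 0, 0]],
  ],
)

```text
clock: 4.4
eef_pos: [567.6, -161.1, 76.0]
tool_rot: [-1.562, -0.007, -1.12]
force: [-0.0, 0.4, 0.3]
width: -0.1
```

Call:
apply_moves(
  commands=[
    [[0, 0.07, 0, 0, 0, 0], [0, 0, 0, 0, 0, 0]],
  ],
)

```text
clock: 4.57
eef_pos: [568.7, -161.3, 74.3]
tool_rot: [-1.561, -0.008, -1.119]
force: [0.4, 0.3, -0.0]
width: -0.2
```

Call:
apply_moves(
  commands=[
    [[0, 0.07, 0, 0, 0, 0], [0, 0, 0, 0, 0, 0]],
  ],
)

```text
clock: 4.73
eef_pos: [569.3, -161.5, 72.0]
tool_rot: [-1.559, -0.01, -1.119]
force: [-0.3, 0.7, -0.1]
width: -0.0
```

Call:
apply_moves(
  commands=[
    [[0, 0.07, 0, 0, 0, 0], [0, 0, 0, 0, 0, 0]],
  ],
)

```text
clock: 4.9
eef_pos: [569.6, -161.7, 69.2]
tool_rot: [-1.559, -0.01, -1.12]
force: [0.1, -0.7, 0.0]
width: -0.0
```

Call:
apply_moves(
  commands=[
    [[-0.06, 0.04, -0.1, -0.14, 0, 0.11], [0, 0, 0, 0, 0, 0]],
  ],
)

```text
clock: 5.07
eef_pos: [564.4, -161.2, 67.3]
tool_rot: [-1.572, 0.001, -1.12]
force: [0.2, -0.8, -0.6]
width: -0.1
```

Call:
apply_moves(
  commands=[
    [[0, 0.07, 0, 0, 0, 0], [0, 0, 0, 0, 0, 0]],
  ],
)

```text
clock: 5.23
eef_pos: [564.3, -161.3, 64.2]
tool_rot: [-1.573, 0.001, -1.12]
force: [0.1, -0.6, -0.1]
width: -0.1
```

Call:
apply_moves(
  commands=[
    [[0, 0.07, 0, 0, 0, 0], [0, 0, 0, 0, 0, 0]],
  ],
)

```text
clock: 5.4
eef_pos: [564.3, -161.3, 61.0]
tool_rot: [-1.573, 0.001, -1.12]
force: [0.1, 0.8, -0.3]
width: 0.3
```

```bash
python3 -c "
from h import *
S=snap('side','s4');T=snap('top','t4');P=readout.read_state()['eef_pos'];print(P)
def c(D,u,v,w,h,f):
  i=(255*(D['image'][v:v+h,u:u+w,::-1]/255.)**.45).astype('uint8');i=cv2.resize(i,None,fx=f,fy=f,interpolation=cv2.INTER_CUBIC)
  for dz,col in((0,(255,0,255)),(28,(0,255,255))): cv2.circle(i,tuple(map(int,(proj(D,P+[0,0,dz])-[u,v]+.5)*f)),3,col,1)
  return i
cv2.imwrite('pics/c7.png',np.hstack([c(S,295,225,60,80,6.6),c(T,360,155,60,80,6.6)]))"
```

```text
[ 564.69562016 -161.43906515   61.4929667 ]
```

View pics/c7.png

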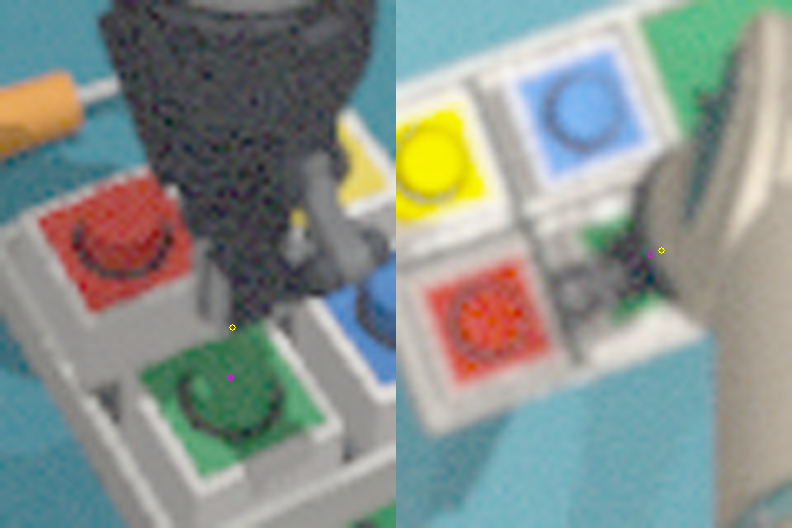

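No contact at TCP 61 mm, and the side view puts the tip at (245,325), about 28 mm above the TCP. Contact should come at TCP around 39 mm, so I'll keep descending with force checks.

Call:
apply_moves(
  commands=[
    [[0, 0.1, 0, 0, 0, 0], [0, 0.1, 0, 0, 0, 0], [0, 0, 0, 0, 0, 0]],
  ],
)

```text
clock: 5.75
eef_pos: [565.1, -161.5, 53.1]
tool_rot: [-1.571, -0.0, -1.12]
force: [-0.1, -0.1, 0.1]
width: -0.3
```

Call:
apply_moves(
  commands=[
    [[0, 0.06, 0, 0, 0, 0], [0, 0, 0, 0, 0, 0]],
  ],
)

```text
clock: 5.92
eef_pos: [564.8, -161.4, 50.1]
tool_rot: [-1.572, 0.0, -1.12]
force: [0.6, -0.2, 0.2]
width: 0.0
```

Call:
apply_moves(
  commands=[
    [[0, 0.06, 0, 0, 0, 0], [0, 0, 0, 0, 0, 0]],
  ],
)

```text
clock: 6.08
eef_pos: [564.7, -161.4, 47.3]
tool_rot: [-1.572, 0.0, -1.12]
force: [-0.2, -0.5, -0.7]
width: 0.3
```

Call:
apply_moves(
  commands=[
    [[0, 0.06, 0, 0, 0, 0], [0, 0, 0, 0, 0, 0]],
  ],
)

```text
clock: 6.25
eef_pos: [564.8, -161.4, 44.7]
tool_rot: [-1.572, 0.0, -1.12]
force: [-0.4, 0.5, 0.3]
width: 0.1
```

Call:
apply_moves(
  commands=[
    [[0, 0.05, 0, 0, 0, 0], [0, 0, 0, 0, 0, 0]],
  ],
)

```text
clock: 6.42
eef_pos: [564.8, -161.4, 42.5]
tool_rot: [-1.572, 0.0, -1.12]
force: [-0.3, 0.4, -0.4]
width: 0.2
```

Call:
apply_moves(
  commands=[
    [[0, 0.05, 0, 0, 0, 0], [0, 0, 0, 0, 0, 0]],
  ],
)

```text
clock: 6.58
eef_pos: [564.9, -161.4, 40.4]
tool_rot: [-1.572, 0.0, -1.12]
force: [-0.2, 0.7, -0.0]
width: 0.1
```

Call:
apply_moves(
  commands=[
    [[0, 0.05, 0, 0, 0, 0], [0, 0, 0, 0, 0, 0]],
  ],
)

```text
clock: 6.75
eef_pos: [564.9, -161.5, 38.2]
tool_rot: [-1.572, 0.0, -1.12]
force: [-0.8, 0.8, -0.6]
width: 0.0
```

Call:
apply_moves(
  commands=[
    [[0, 0.05, 0, 0, 0, 0], [0, 0, 0, 0, 0, 0]],
  ],
)

```text
clock: 6.92
eef_pos: [565.0, -161.4, 36.0]
tool_rot: [-1.572, 0.0, -1.12]
force: [-0.6, -0.8, 0.5]
width: 0.2
```

Call:
apply_moves(
  commands=[
    [[0, 0.04, 0, 0, 0, 0], [0, 0, 0, 0, 0, 0]],
  ],
)

```text
clock: 7.08
eef_pos: [565.0, -161.5, 34.2]
tool_rot: [-1.572, 0.0, -1.12]
force: [0.3, 0.7, 0.1]
width: 0.1
```

Call:
apply_moves(
  commands=[
    [[0, 0.04, 0, 0, 0, 0], [0, 0, 0, 0, 0, 0]],
  ],
)

```text
clock: 7.25
eef_pos: [565.0, -161.5, 32.4]
tool_rot: [-1.572, 0.0, -1.12]
force: [-0.6, 1.2, 0.3]
width: -0.2
```

```bash
cat >> h.py <<'E'
def amap(D,u,v,w,h):
    hsv=cv2.cvtColor(cv2.GaussianBlur(D['image'],(3,3),0),cv2.COLOR_RGB2HSV)
    for y in range(v,v+h):
        s=''
        for x in range(u,u+w):
            H,Sa,V=map(int,hsv[y,x])
            s+='#' if V<32 else ('.' if Sa<70 else 'r' if H<10 or H>170 else 'y' if H<38 else 'g' if H<88 else 'b')
        print(y,s)
E
python3 -c "
from h import *
S=snap('side','s5');T=snap('top','t5');P=readout.read_state()['eef_pos'];print(P,proj(S,P),proj(S,P+[0,0,28]),proj(T,P))
amap(S,305,250,55,50); print(); amap(T,375,175,45,35)"
```

```text
[ 565.19562948 -161.52473041   32.66244992] [329.42427266 289.3147028 ] [329.66761539 281.98502995] [396.40776271 193.61898026]
250 bbbbbbbbbb################################yyyyyy..bbbbb
251 bbbbbbb...r##############################yyyyyyyy..bbbb
252 bbbb..rrrrr##############################yyyyyyyy...bbb
253 bb..rrrrrrr#############################yyyyyyyyy...bbb
254 ..rrrrrrrrrr############################yyyyyyyy.....bb
255 rrrrrrrrrrrr############################yyyyy.........b
256 rrrrrrrrrrrrr###########################yyy............
257 rrrrrrrrrrrrr###########################...............
258 rrrrrrrrrrrrr#######################...##..............
259 rrrrrrrrrrrrrr######################...##..............
260 rrrrrrrrrrrrrr######################...................
261 rrrrrrrrrrrrrr#####################.................bbb
262 rrrrrrrrrrrrrrrrr###################..............bbbbb
263 rrrrrrrrrrrrrrrrrr##################...........bbbbbbbb
264 rrrrrrrrrrrrrrrrrr##################.........bbbbbbbbbb
265 rrrrrrrrrrrrrrrrrr##################.......bbbbbbbbbbbb
266 rrrrrrrr
[... 3078 characters left out ...]

196 rrrrrr............#####......................
197 rrrrrrr...........#####......y..y........yy..
198 rrrrrrr...........######.....yy....yy....y.y.
199 rrrrrrr...........######......y....yyy...y...
200 rrrrrrr...........ggggg......yyy....yy.yyyy..
201 rrrrrrrr.........gggggg......y.yyy.yyyyyyy...
202 rrrrrrrr..........gggg..........yyy.yyyy..yy.
203 rrrrrrrrr.........g..........................
204 rrrrrrrrr....................................
205 rrrrrrrrrr............................yy.y...
206 rrrrrrrrrr............................yy.....
207 rrrrrrrrrr...................bb...y.......y..
208 rrrrrrrrrr................bbbbb.........yyyyy
209 rrrrrrrrr..............bbbbbbbbb........yyyy.
```

The tip now overlaps the green key top in the side view (about (330,282)), so contact is imminent. I'll continue with small steps.

Call:
apply_moves(
  commands=[
    [[0, 0.04, 0, 0, 0, 0], [0, 0, 0, 0, 0, 0]],
  ],
)

```text
clock: 7.52
eef_pos: [565.5, -161.6, 31.3]
tool_rot: [-1.571, -0.001, -1.12]
force: [-0.9, -0.6, 1.9]
width: -0.1
```

Call:
apply_moves(
  commands=[
    [[0, 0.04, 0, 0, 0, 0], [0, 0, 0, 0, 0, 0]],
  ],
)

```text
clock: 7.68
eef_pos: [565.5, -161.6, 30.0]
tool_rot: [-1.571, -0.001, -1.12]
force: [-0.9, 0.5, 2.1]
width: -0.0
```

Call:
apply_moves(
  commands=[
    [[0, 0.04, 0, 0, 0, 0], [0, 0, 0, 0, 0, 0]],
  ],
)

```text
clock: 7.85
eef_pos: [565.6, -161.6, 28.6]
tool_rot: [-1.571, -0.001, -1.12]
force: [-0.3, -0.2, 2.1]
width: 0.0
```

Call:
apply_moves(
  commands=[
    [[0, 0.04, 0, 0, 0, 0], [0, 0, 0, 0, 0, 0]],
  ],
)

```text
clock: 8.02
eef_pos: [565.6, -161.6, 27.0]
tool_rot: [-1.57, -0.001, -1.12]
force: [-0.2, -1.3, 1.0]
width: -0.1
```

Call:
apply_moves(
  commands=[
    [[0, 0.05, 0, 0, 0, 0], [0, 0, 0, 0, 0, 0]],
  ],
)

```text
clock: 8.18
eef_pos: [565.6, -161.6, 24.8]
tool_rot: [-1.57, -0.001, -1.12]
force: [-0.3, -0.3, 2.5]
width: -0.1
```

Call:
apply_moves(
  commands=[
    [[0, 0.05, 0, 0, 0, 0], [0, 0, 0, 0, 0, 0]],
  ],
)

```text
clock: 8.35
eef_pos: [565.7, -161.7, 22.6]
tool_rot: [-1.57, -0.001, -1.12]
force: [-0.3, 0.2, 2.2]
width: 0.0
```

Call:
apply_moves(
  commands=[
    [[0, 0.05, 0, 0, 0, 0], [0, 0, 0, 0, 0, 0]],
  ],
)

```text
clock: 8.52
eef_pos: [565.7, -161.7, 20.6]
tool_rot: [-1.57, -0.001, -1.12]
force: [-1.4, 1.0, 6.5]
width: -0.1
```

Call:
apply_moves(
  commands=[
    [[0, 0.02, 0, 0, 0, 0], [0, 0, 0, 0, 0, 0]],
  ],
)

```text
clock: 8.68
eef_pos: [565.7, -161.7, 20.4]
tool_rot: [-1.57, -0.001, -1.12]
force: [-0.2, 0.2, 6.6]
width: 0.1
```

Call:
apply_moves(
  commands=[
    [[0, -0.4, 0, 0, 0, 0], [0, -0.9, 0, 0, 0, 0], [0, -0.1, 0, 0, 0, 0], [0, 0, 0, 0, 0, 0]],
  ],
)

```text
clock: 9.02
eef_pos: [565.0, -161.5, 76.0]
tool_rot: [-1.572, 0.001, -1.12]
force: [-0.3, 0.4, -0.4]
width: -0.1
```

```bash
python3 -c "
from h import *
go(603.5,-65.5,75)
S=snap('side','s6')
amap(S,305,262,45,36)"
```

```text
t 9.0167 pos [ 565.  -161.5   76. ] rot [-1.5723e+00  6.0000e-04 -1.1197e+00] F [-0.3  0.4 -0.4]
units [-1.739  0.024  1.912]
262 rrrrrrrrrrrrrrrrrrrr....#################....
263 rrrrrrrrrrrrrrrrrrrr.....################....
264 rrrrrrrrrrrrrrrrrrrr.....##############......
265 rrrrrrrrrrrrrrrrrrrr.....##########........bb
266 rrrrrrrrrrrrrrrrrrrr.....#######.........bbbb
267 rrrrrrrrrrrrrrrrrr.......######.......bbbbbbb
268 .rrrrrrrrrrrrrrr.........#####.......bbbbbbbb
269 .rrrrrrrrrrrr............####.........bbbbbbb
270 ..rrrrrrrrr..............###..........bbbbbbb
271 ..rrrrrrr.................#............bbbbbb
272 ...rrr..................................bbbbb
273 .........................................bbbb
274 ..........................gggg...........bbbb
275 ........................ggggggg...........bbb
276 ......................ggggggggg............bb
277 ...................ggggggggggggg...........bb
278 .................ggggggggggggggg............b
279 ...............gggggggggggggggggg............
280 ............gggggggggggggggggggggg...........
281 ...........ggggggg#gggggggggggggggg..........
282 ...........gggggg##gggggggggggggggg..........
283 ............ggggg#gggggggggggggggggg.........
284 ......#......gggg#ggggggggggggg#ggggg........
285 ......#......gggggggggggggggggg#ggggg........
286 ..............gggg#gggggggggggg#gggggg.......
287 ..............gggggggggggggggg##ggggggg......
288 ...............gggg##gggggggg###ggggggg......
289 b...............gggg###ggggg####gggggg.......
290 b...............ggggggg#######gggggg.........
291 bb...............gggggggg###ggggg............
292 bb................gggggggggggggg.............
293 bbb...............gggggggggggg...............
294 bbbb...............gggggggg..................
295 bbbb...............gggggg....................
296 bbbbb...............ggg......................
297 bbbbb........................................
```

Green stopped at 6.6 N, about 11 mm below first contact. Next is yellow.

Call:
apply_moves(
  commands=[
    [[-0.4, 0, 0.45, 0, 0, 0], [-0.5, 0, 0.55, 0, 0, 0], [-0.5, 0, 0.55, 0, 0, 0], [-0.34, 0, 0.36, 0, 0, 0], [0, 0, 0, 0, 0, 0], [0, 0, 0, 0, 0, 0]],
  ],
)

```text
clock: 9.57
eef_pos: [602.5, -65.0, 69.5]
tool_rot: [-1.578, 0.001, -1.125]
force: [-0.7, -1.1, -0.2]
width: -0.4
```

```bash
python3 -c "
from h import *
go(603.5,-65.5,38)"
```

```text
t 9.5667 pos [602.5 -65.   69.5] rot [-1.5779e+00  1.3000e-03 -1.1250e+00] F [-0.7 -1.1 -0.2]
units [0.024 0.788 0.022]
```

Call:
apply_moves(
  commands=[
    [[0.02, 0.3, 0.02, 0.07, 0, 0], [0, 0.3, 0, 0, 0, 0], [0, 0.12, 0, 0, 0, 0], [0, 0, 0, 0, 0, 0]],
  ],
)

```text
clock: 9.9
eef_pos: [600.8, -69.1, 36.8]
tool_rot: [-1.576, 0.001, -1.128]
force: [-0.5, -0.3, 0.4]
width: 0.0
```

```bash
python3 -c "
from h import *
go(603.5,-65.5,33)
D=snap('side','s7');P=readout.read_state()['eef_pos']
print(proj(D,P+[0,0,34]),proj(D,[603.5,-65.5,66.5]))
amap(D,315,228,45,34)"
```

```text
t 9.9 pos [600.8 -69.1  36.8] rot [-1.5763e+00  1.2000e-03 -1.1277e+00] F [-0.5 -0.3  0.4]
units [-0.052  0.094  0.099]
[339.52954936 245.04406163] [340.34697853 244.95526268]
228 bbbbbbbbbbbbbbbbbb##################......bbb
229 bbbbbbbbbbbbbbbbbb################bb.......bb
230 bbbbbbbbbbbbbbbbb..###############bb.......bb
231 bbbbbbbbbbbbbb.....###############bb.........
232 bbbbbbbbbbb.......b###############...........
233 bbbbbbbb.......bbbb###############....#......
234 bbbbb.......bbbbbbbb..############..###......
235 b........bbbbbbbbbbb..#################......
236 ......bbbbbbbbbbbbbb..##################.....
237 ...bbbbbbbbbbbbbbbbb..##################bbbb.
238 bbbbbbbbbbbbbbbbbbbb....###############bbbbb.
239 bbbbbbbbbbbbbbbbbbbb.....############bbbbbbb.
240 bbbbbbbbbbbbbbbbbbbb.....########bbbbbbbbbbb.
241 bbbbbbbbbbbbbbbbbbbb.....######...bbbbbbbbbb.
242 bbbbbbbbbbbbbbbbbbb......#####....bbbbbbbbbbb
243 bbbbbbbbbbbbbbbb.........#####yy...bbbbbbbbbb
244 bbbbbbbbbbbbbb...yyyy....#####yyy..bbbbbbbbbb
245 bbbbbbbbbbbb..yyyyyyyy...####yyyyy..bbbbbbbbb
246 bbbbbbbbbb...yyyyyyyyyy..##yyyyyyyy..bbbbbbbb
247 bbbbbbbbb....yyyyyyyyyyyyyyyyyyyyyyy..bbbbbbb
248 bbbbbbb......yyyyyyyyyyyyyyyyyyyyyyy...bbbbbb
249 bb............yyyyyyyyyyyyyyyyyyyyyyy..bbbbbb
250 ..............yyyyyyyyyyyyyyyyyyyyyyyy..bbbbb
251 rrrr...........yyyyyyyyyyyyyyyyyyyyyyyy..bbbb
252 rrrrr...........yyyyyyyyyyyyyyyyyyyyyyy...bbb
253 rrrrr............yyyyyyyyyyyyyyyyyyyyyy...bbb
254 rrrrrr...........yyyyyyyyyyyyyyyyyyyyy.....bb
255 rrrrrrr...........yyyyyyyyyyyyyyyyyy........b
256 rrrrrrr...........yyyyyyyyyyyyyyy............
257 rrrrrrrr...........yyyyyyyyyyyy..............
258 rrrrrrrrr...........yyyyyyyy.................
259 rrrrrrrrr...........yyyyyy...................
260 rrrrrrrrrr...........yyy.....................
261 rrrrrrrrrrr...............................bbb
```

The tip is at (340,246) in the side view, over the yellow key top at (340,245).

Call:
apply_moves(
  commands=[
    [[-0.05, 0, 0.1, 0.06, 0, 0], [0, 0.06, 0, 0, 0, 0], [0, 0, 0, 0, 0, 0]],
  ],
)

```text
clock: 10.2
eef_pos: [603.8, -67.5, 34.9]
tool_rot: [-1.571, 0.0, -1.131]
force: [0.1, 0.6, 1.1]
width: -0.1
```

Call:
apply_moves(
  commands=[
    [[0, 0.06, 0, 0, 0, 0], [0, 0, 0, 0, 0, 0]],
  ],
)

```text
clock: 10.37
eef_pos: [604.6, -67.6, 33.1]
tool_rot: [-1.569, -0.001, -1.131]
force: [-0.3, -0.7, 0.2]
width: 0.3
```

Call:
apply_moves(
  commands=[
    [[0, 0.06, 0, 0, 0, 0], [0, 0, 0, 0, 0, 0]],
  ],
)

```text
clock: 10.53
eef_pos: [605.1, -67.7, 31.3]
tool_rot: [-1.568, -0.001, -1.131]
force: [-0.9, 0.3, 1.4]
width: 0.1
```

Call:
apply_moves(
  commands=[
    [[0, 0.06, 0, 0, 0, 0], [0, 0, 0, 0, 0, 0]],
  ],
)

```text
clock: 10.7
eef_pos: [605.2, -67.7, 29.2]
tool_rot: [-1.568, -0.002, -1.131]
force: [-0.6, -0.2, 2.1]
width: -0.4
```

Call:
apply_moves(
  commands=[
    [[0, 0.06, 0, 0, 0, 0], [0, 0, 0, 0, 0, 0]],
  ],
)

```text
clock: 10.87
eef_pos: [605.3, -67.7, 26.9]
tool_rot: [-1.568, -0.002, -1.131]
force: [-0.3, -0.3, 2.7]
width: 0.1
```

Call:
apply_moves(
  commands=[
    [[0, 0.06, 0, 0, 0, 0], [0, 0, 0, 0, 0, 0]],
  ],
)

```text
clock: 11.03
eef_pos: [605.4, -67.7, 24.4]
tool_rot: [-1.568, -0.002, -1.131]
force: [-0.3, -0.3, 2.5]
width: 0.1
```

Call:
apply_moves(
  commands=[
    [[0, 0.05, 0, 0, 0, 0], [0, 0, 0, 0, 0, 0]],
  ],
)

```text
clock: 11.2
eef_pos: [605.4, -67.7, 22.2]
tool_rot: [-1.568, -0.002, -1.131]
force: [-0.2, 0.2, 3.5]
width: 0.2
```

Call:
apply_moves(
  commands=[
    [[0, 0.04, 0, 0, 0, 0], [0, 0, 0, 0, 0, 0]],
  ],
)

```text
clock: 11.37
eef_pos: [605.5, -67.7, 20.8]
tool_rot: [-1.568, -0.002, -1.131]
force: [-0.9, 0.6, 6.2]
width: -0.1
```

Yellow reached its stop at 6.2 N. I'll retract and go to blue.

Call:
apply_moves(
  commands=[
    [[0, 0.02, 0, 0, 0, 0], [0, 0, 0, 0, 0, 0]],
  ],
)

```text
clock: 11.53
eef_pos: [605.5, -67.7, 20.5]
tool_rot: [-1.567, -0.002, -1.131]
force: [-1.5, -0.1, 6.6]
width: -0.0
```

Call:
apply_moves(
  commands=[
    [[0, -0.4, 0, 0, 0, 0], [0, -0.9, 0, 0, 0, 0], [0, -0.1, 0, 0, 0, 0], [0, 0, 0, 0, 0, 0]],
  ],
)

```text
clock: 11.87
eef_pos: [604.3, -67.4, 76.1]
tool_rot: [-1.57, -0.0, -1.131]
force: [0.1, 0.8, -0.2]
width: -0.0
```

```bash
python3 -c "
from h import *
go(628.5,-132.5,75)"
```

```text
t 11.8667 pos [604.3 -67.4  76.1] rot [-1.5700e+00 -2.0000e-04 -1.1305e+00] F [ 0.1  0.8 -0.2]
units [ 1.729  0.028 -0.147]
```

Call:
apply_moves(
  commands=[
    [[0.5, 0, -0.04, 0, 0, 0], [0.6, 0, -0.05, 0, 0, 0], [0.6, 0, -0.05, 0, 0, 0], [0.03, 0, 0, 0, 0, 0], [0, 0, 0, 0, 0, 0], [0, 0, 0, 0, 0, 0]],
  ],
)

```text
clock: 12.37
eef_pos: [629.1, -132.3, 72.6]
tool_rot: [-1.57, 0.002, -1.127]
force: [-0.3, -0.7, 0.1]
width: -0.1
```

```bash
python3 -c "
from h import *
go(628.5,-132.5,38)"
```

```text
t 12.3667 pos [ 629.1 -132.3   72.6] rot [-1.5705  0.0021 -1.1269] F [-0.3 -0.7  0.1]
units [-0.001  0.865 -0.016]
```

Call:
apply_moves(
  commands=[
    [[0, 0.3, 0, 0, 0, 0], [0, 0.3, 0, 0, 0, 0], [0, 0.18, 0, 0, 0, 0], [0, 0, 0, 0, 0, 0]],
  ],
)

```text
clock: 12.7
eef_pos: [627.3, -127.9, 36.7]
tool_rot: [-1.572, 0.006, -1.123]
force: [0.4, -0.2, 0.9]
width: 0.0
```

```bash
python3 -c "
from h import *
go(628.5,-132.5,33)
D=snap('side','s8');P=readout.read_state()['eef_pos']
print(proj(D,P+[0,0,34]),proj(D,[628.5,-132.5,66.5]))
amap(D,335,255,40,30)"
```

```text
t 12.7 pos [ 627.3 -127.9   36.7] rot [-1.5721  0.006  -1.1232] F [ 0.4 -0.2  0.9]
units [ 0.118  0.091 -0.023]
[355.34499584 263.96738923] [356.08846185 266.89017812]
255 yyyyyyyyyyyyyyyy..##############...###..
256 yyyyyyyyyyyyy.....####################..
257 yyyyyyyyyyy........###################..
258 yyyyyyyyy............##################.
259 .yyyyy...............#################bb
260 ..yy.................################bbb
261 .....................###########bbbbbbbb
262 .....................######...bbbbbbbbbb
263 .....................#####....bbbbbbbbbb
264 ...............bb....#####b....bbbbbbbbb
265 .............bbbbb...###bbbb....bbbbbbbb
266 ...........bbbbbbb...b#bbbbbb....bbbbbbb
267 ........bbbbbbbbbbbbbbbbbbbbbb...bbbbbbb
268 .......bbbbbbbbbbbbbbbbbbbbbbbb...bbbbbb
269 ........bbbbbb#bbbbbbbbbbbbbbbbb...bbbbb
270 ........bbbbbb#bbbbbbbbbbbbbbbbbb...bbbb
271 .........bbbbb#bbbbbbbbbbbbbbbbbb....bbb
272 ..........bbbbbbbbbbbbbbbbbbbbbbbb...bbb
273 ...........bbbbbbbbbbbbbbbb#bbbbbbb...bb
274 ...........bbbbbbbbbbbbbbbb##bbbbbb....b
275 g...........bbbbbbbbbbbbbb##bbbbbbb.....
276 g............bbbbbbbbbbbb##bbbbbbb......
277 gg............bbbbbbbb###bbbbbbb........
278 ggg...........bbbbbbbbbbbbbbbb..........
279 ggg............bbbbbbbbbbbbb............
280 gggg............bbbbbbbbbb..............
281 ggggg...........bbbbbbb.................
282 ggggg............bbbb...................
283 gggggg..................................
284 ggggggg.................................
```

The tip is at about (356,265) over the blue key (356,267). I'll correct 5 mm along tool x and press.

Call:
apply_moves(
  commands=[
    [[0.12, 0, -0.02, 0, 0, -0.07], [0, 0.06, 0, 0, 0, 0], [0, 0, 0, 0, 0, 0]],
  ],
)

```text
clock: 13.0
eef_pos: [629.0, -131.7, 34.2]
tool_rot: [-1.572, -0.0, -1.121]
force: [0.2, -0.3, 0.4]
width: 0.1
```

Call:
apply_moves(
  commands=[
    [[0, 0.06, 0, 0, 0, 0], [0, 0, 0, 0, 0, 0]],
  ],
)

```text
clock: 13.17
eef_pos: [629.7, -132.0, 32.3]
tool_rot: [-1.571, -0.001, -1.122]
force: [-0.3, 0.5, -0.1]
width: 0.2
```

Call:
apply_moves(
  commands=[
    [[0, 0.06, 0, 0, 0, 0], [0, 0, 0, 0, 0, 0]],
  ],
)

```text
clock: 13.33
eef_pos: [630.1, -132.1, 30.6]
tool_rot: [-1.57, -0.002, -1.122]
force: [-0.6, -0.6, 2.3]
width: -0.2
```

Call:
apply_moves(
  commands=[
    [[0, 0.06, 0, 0, 0, 0], [0, 0, 0, 0, 0, 0]],
  ],
)

```text
clock: 13.5
eef_pos: [630.3, -132.1, 28.7]
tool_rot: [-1.569, -0.002, -1.122]
force: [-1.3, 0.0, 1.8]
width: -0.3
```

Call:
apply_moves(
  commands=[
    [[0, 0.06, 0, 0, 0, 0], [0, 0, 0, 0, 0, 0]],
  ],
)

```text
clock: 13.67
eef_pos: [630.5, -132.1, 26.5]
tool_rot: [-1.569, -0.002, -1.122]
force: [-0.8, 0.3, 3.1]
width: 0.2
```

Call:
apply_moves(
  commands=[
    [[0, 0.06, 0, 0, 0, 0], [0, 0, 0, 0, 0, 0]],
  ],
)

```text
clock: 13.83
eef_pos: [630.6, -132.1, 24.0]
tool_rot: [-1.569, -0.002, -1.122]
force: [-1.0, 0.6, 1.8]
width: 0.2
```

Call:
apply_moves(
  commands=[
    [[0, 0.05, 0, 0, 0, 0], [0, 0, 0, 0, 0, 0]],
  ],
)

```text
clock: 14.0
eef_pos: [630.7, -132.2, 21.9]
tool_rot: [-1.569, -0.003, -1.122]
force: [-0.9, 0.7, 4.2]
width: -0.1
```

Call:
apply_moves(
  commands=[
    [[0, 0.04, 0, 0, 0, 0], [0, 0, 0, 0, 0, 0]],
  ],
)

```text
clock: 14.17
eef_pos: [630.7, -132.2, 20.6]
tool_rot: [-1.569, -0.002, -1.122]
force: [-1.4, 0.2, 5.5]
width: -0.3
```

Call:
apply_moves(
  commands=[
    [[0, 0.03, 0, 0, 0, 0], [0, 0, 0, 0, 0, 0]],
  ],
)

```text
clock: 14.33
eef_pos: [630.7, -132.2, 20.2]
tool_rot: [-1.569, -0.002, -1.122]
force: [-1.5, 1.0, 6.9]
width: -0.0
```

Call:
apply_moves(
  commands=[
    [[0, -0.4, 0, 0, 0, 0], [0, -0.9, 0, 0, 0, 0], [0, -0.9, 0, 0, 0, 0], [0, -0.9, 0, 0, 0, 0], [0, -0.9, 0, 0, 0, 0], [0, -0.5, 0, 0, 0, 0]],
  ],
)

```text
clock: 14.83
eef_pos: [625.6, -131.1, 197.9]
tool_rot: [-1.582, 0.007, -1.122]
force: [1.6, -0.7, -0.3]
width: 0.4
```

Call:
apply_moves(
  commands=[
    [[0.9, 0, -0.3, 0, 0, 0], [0.9, 0, -0.3, 0, 0, 0], [0.9, 0, -0.3, 0, 0, 0], [0.9, 0, -0.3, 0, 0, 0], [0.9, 0, -0.3, 0, 0, 0], [0.9, 0, -0.3, 0, 0, 0], [0, 0, 0, 0, 0, 0], [0, 0, 0, 0, 0, 0]],
  ],
)

```text
clock: 15.5
eef_pos: [662.1, -362.4, 201.1]
tool_rot: [-1.571, 0.001, -1.112]
force: [0.3, 1.5, -0.6]
width: 0.4
```

```bash
python3 -c "
from h import *
S=snap('side','s9');T=snap('top','t9');s=readout.read_state();print(s['eef_pos'],s['force'],np.abs(s['qd']).max())
z=lambda i:cv2.resize(np.ascontiguousarray(i[:,:,::-1]),(400,360),interpolation=cv2.INTER_CUBIC)
S0=np.load('pics/side0.npz')['image'];T0=np.load('pics/top0.npz')['image']
cv2.imwrite('pics/c8.png',np.hstack([z(S['image'][230:302,290:370]),z(S0[230:302,290:370])]))
d=np.abs(cv2.GaussianBlur(S['image'],(5,5),0).astype(int)-cv2.GaussianBlur(S0,(5,5),0)).max(2)
dt=np.abs(cv2.GaussianBlur(T['image'],(5,5),0).astype(int)-cv2.GaussianBlur(T0,(5,5),0)).max(2)
for n,(u,v,w,h) in dict(mug=(270,175,45,40),tray=(265,220,55,50),jar=(333,140,25,25),reel=(383,118,27,30),meter=(440,125,55,65),driver=(325,172,30,70),chassis=(345,143,100,80)).items(): print(n,(dt[v:v+h,u:u+w]>40).mean().round(3))
"
```

```text
[ 661.26207933 -362.08621256  201.22599608] [ 0.10521052 -0.81940854 -0.01641547] 0.03132888677920736
mug 0.0
tray 0.0
jar 0.0
reel 0.0
meter 0.136
driver 0.0
chassis 0.23
```

View pics/c8.png

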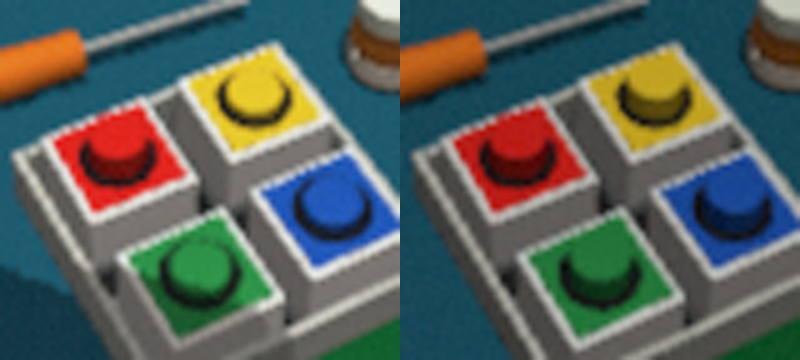

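The left crop (after) shows the green key (198,265), yellow (255,95) and blue (333,205) in. Red (117,150) is still out and no module has moved from the right crop (before). The multimeter and chassis differences come from the arm and its shadow over them. I'm handing in.

```bash
python3 -c "
from h import *
print(finish_job())"
```

```text
the job is handed in; nothing more can be done
None
```

I pressed the green, yellow and blue keys in that order with the closed fingertips, and handed the job in at about 15.6 s. Each key hit its stop at 6.6 to 6.9 N, about 11 mm below first contact.

**Final check:** The last side picture shows those three keys in, red still out, and all four modules where they started. The gripper was parked about 200 mm up, touching nothing.

**Other items:** The mug, tray, jar, reel and screwdriver showed no change in the top view. The multimeter (14%) and chassis (23%) areas did differ. I put that down to the arm and its shadow and did not check it separately. The heat sink had no check of its own.

**Disagreement:** The fingertips were about 34 mm above the reported TCP. They looked about 28 mm too high in the side camera, and first contact came at TCP z of about 31.5 mm with the key top near 66 mm. I found the keys by slow, force-checked descents instead of relying on the reported height.

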